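Tare the letter scale with the empty lens case

ROBOT

A 6-joint arm with a two-finger parallel gripper is mounted at the origin on the work surface. World frame = base frame: x ahead of the robot, y to its left, z up, the work surface at z = 0. Lengths are in m, angles in rad, forces in N, time in s.
With the tool pointing down it reaches from about 0.375 to 0.75 m from the base axis. Payload 9 kg.
Tool frame: the origin (TCP) lies on the centre line of the jaws, within the pads' length; the fingertips stand 25 mm ahead of it and the grasp point (between the pads) lies 6 mm ahead of it; z points along the fingers, y is the direction in which the jaws open and shut (so a half turn about z gives the same grasp; the last joint's range is limited). The gripper opens to 85 mm and grips with 20 to 120 N. Pads are 22 mm wide; open, the fingers measure 114 mm over their backs; the gripper's body (76 mm by 85 mm) begins 54 mm behind the grasp point. The pads swing forward as they close: fully open they stand 13 mm farther back than shut.
Start: joints at [-1.386, 0.104, 0.097, 1.564, 0, 1.353], TCP at [0.235, -0.552, 0.256] pointing down, gripper open.
Joint ranges: [-2.99, 2.99], [-0.84, 1.86], [-1.1, 1.16], [-1.84, 2.11], [-1.51, 1.56], [-3.14, 3.14]. Speed limits (rad/s): [2.22, 2.22, 2.57, 3.14, 3.14, 3.14].

INTERFACE

Orientations are given as a unit quaternion [w, x, y, z].
In Python, from rig import telemetry, optics, env, spotter gives the robot as it stands.
- The arm moves only by the shell command python3 -m creep 'ROWS' [FORCE]. ROWS is JSON, a list of rows, each a list of 3 entries, a list of its own where there are three numbers: the turn, a rotation vector about the world's x, y, z in rad, then the shift along the world's x, y, z in m, then the finger opening in m, from 0 to 0.0854. A call has exactly 10 rows; each row is the pose to reach, as a shift and turn from the pose measured when the call began; what a row does not reach only later rows make up. A row lasts 1/10 s, in which the tool goes at most 50 mm and 8.59 degrees, less where a joint would pass 70% of its speed; a pose out of reach is approached as far as the arm can. A call with a gripper value outside its range is refused whole. The fingers move at their own pace and stop on an object; FORCE is the grip in N (left out, the last holds). Time passes only in rows, so rows that repeat a pose let the fingers close, or fill a call up. It gives the time, the measured TCP pose, the force and the opening at its end, in the units of the state.
- telemetry.state(): the state, without advancing time (a new reading comes with each control period).
- optics.read_camera(name): name is "scene" or "top" or "wrist"; returns a dict with "frame" (384x512x3 uint8, red, green, blue), "z_map" (384x512 float32, m along the optical axis (not along the pixel's ray), 0 where there is no reading), "camera_matrix" (3x3 intrinsics, pixels), "dist" ([k1, k2, p1, p2, k3] as OpenCV has them; the pictures are not rectified), "rvec" (rotation vector, rad) and "tvec" (3), from world to camera coordinates, as OpenCV has them; the wrist camera has in their place "mount" (4x4, takes a point from camera to tool coordinates, whose origin is the TCP and whose axes are the flange's). Camera axes: x right, y down, z forward; pixel columns grow to the right and rows downward; lengths in m; the calibration is good to about 2 mm. A picture is of the moment at which its call begins: read the wrist's pose just before it.
- env.hand_in(): hands the job in, once; it reports no verdict.
Trained networks look in a picture, given as the dict that the camera call returned (one of the last four; its "shot" number tells which), for a name from the list of things; names that differ only in an ending like _2 or _b are one class to them, and where a whole thing is asked for, a point or a joint stands for the part that bears it (a point fixed in the world has none). Each returns a list of dicts, best first, with "conf" (0 to 1); they miss things now and then, are a little off and sometimes report something else, mostly with a low value. They report only what shows in the picture. A call takes as long as a camera call. They do not tell look-alikes from the thing itself.
- spotter.outline_of(name, picture): "mask" (384x512 bool, what is visible of it).
- spotter.tip_of(name, picture): "xyz" ([x, y, z] in m, in world coordinates, good to about 4 mm: a listed point, or the origin of a listed thing).
The state is a dict: "clock": time; "joint_pos": joint angles; "dq": joint speeds; "tau": joint torques, N m; "position": TCP position; "eef_rot": TCP orientation; "wrist_force": force on the tool from outside, world axes, zero at the start; "ft_torque": the same for the moment, N m; "width": finger opening in m.
Only numpy, scipy, OpenCV 4.12 (cv2) and the standard library are available. Lean on these libraries where they do the work, as an engineer would, in place of code of your own. Each camera call takes 0.05 s, during which the arm holds its last target. There are 200 camera calls.

TASK

One of the two identical lens cases is empty and the other has the lens in it: heft them to feel which is the light one. Set the empty case down gently, upright, in the middle of the letter scale's steel plate and let go, then turn the knob of the scale's sloped dial until the black zero mark stands at the red pointer. The loaded case is too heavy for the scale, whose plate must never be driven down to its stop, so leave that one standing upright where it was; keep both cases upright and do not disturb the other things on the table.

Things in the scene. Friction and masses are not known exactly. Their poses are not given: they have to be found in the camera images.
- case_a: one of two identical-looking hard-shell lens cases: upright black cylinder, 58 mm in diameter, 100 mm tall, its grey lid (top 23 mm) firmly clipped on by two flat steel clips. Origin at the centre of its underside, z up. One case is empty (130 to 200 g in all), the other holds the lens (400 to 630 g in all); only the weight tells them apart.
- case_b: one of two identical-looking hard-shell lens cases: upright black cylinder, 58 mm in diameter, 100 mm tall, its grey lid (top 23 mm) firmly clipped on by two flat steel clips. Origin at the centre of its underside, z up. One case is empty (130 to 200 g in all), the other holds the lens (400 to 630 g in all); only the weight tells them apart.
- scale: letter scale, fixed: grey housing 150 mm wide; its rear (local x 0 to 120 mm, 98 mm high) carries the weighing plate, and a dark panel in front (local x -105 to 0 mm) slopes down towards the robot at 35 degrees from level and bears the dial. Origin at table height under the panel's upper edge; local x points from dial to plate, z up.
- pan: the weighing plate: steel, 110 mm (local x) by 130 mm (local y), 6 mm thick, on a spring of 150 N/m with 24 mm of travel to its stop straight down, so that an empty case sinks it 8 to 14 mm; the loaded case would drive it onto the stop. Origin at the centre of its underside.
- pan_top (a point): centre of the plate's upper face, 130 mm above the table when unloaded.
- knob_grip (a point): where to grip the knob: on its axis, 22 mm above the dial's face, 6 mm below the knob's top. z axis: the knob's axis, out of the sloped panel (35 degrees from vertical, leaning to the robot). Black ribbed round knob, 37 mm in diameter, 28 mm tall, in the middle of the white dial disc (92 mm across), which turns with it against 0.04 N m of friction and stays where left.
- zero_mark (a point): outer end of the bold black zero mark, at the edge of the white dial disc, 47 mm from the axis; it turns with the knob. At the start it must be turned clockwise, by 0.3 to 1.55 rad, to reach where the pointer stands under the empty case.
- pointer_tip (a point): inner tip of the red pointer that rides round the edge of the dial disc, 47 mm from the same axis; it turns clockwise (seen facing the dial) by 0.77 rad per newton of load on the plate, and settles within 1 s. The dial reads zero when zero_mark coincides with it.
- dial (a joint): angle of the dial disc and knob, rad, growing clockwise as seen facing the dial; stops at -0.6 and 2.8.
- hood: bystander: silver aluminium lens hood, a bare ring 68 mm across and 36 mm tall. Origin at the centre of its underside.
- filters: bystander: two glass filters stacked together, 68 mm across, 14 mm tall. Origin at the centre of its underside.
- trigger: bystander: grey plastic remote trigger, 95 x 34 x 16 mm, lying flat. Origin at the centre of its underside.
- bowl: bystander: blue ceramic trinket bowl, 96 mm across, 42 mm tall. Origin at the centre of its underside.
- cap: bystander: black lens cap, 64 mm across, 9 mm tall. Origin at the centre of its underside.
- book: bystander: paperback book lying flat, 134 x 194 x 24 mm. Origin at the centre of its underside.
Things that resemble listed ones, but are neither listed nor needed, are in the scene too. Leave any yellow look-alike of the case_b alone.

How it is judged:
On the way:
1. the empty case stands upright in the middle of the plate, let go (((horizontal distance between case_a and pan_top below 0.03 m and angle between case_a's own z axis and vertical below 0.1 rad and contact force between case_a and pan between 0.8 and 3 N and contact force between case_a and the fingers below 0.1 N) or (horizontal distance between case_b and pan_top below 0.03 m and angle between case_b's own z axis and vertical below 0.1 rad and contact force between case_b and pan between 0.8 and 3 N and contact force between case_b and the fingers below 0.1 N))), for 0.3 s.
At the end, for the whole second after the job is handed in: The empty case stands upright and still on the scale's plate, its axis within 30 mm of the plate's centre; the dial's zero mark is within 6 mm (7 degrees) of the red pointer's tip; the loaded case stands upright on the table within 60 mm of where it began (distance between zero_mark and pointer_tip below 0.006 m and ((horizontal distance between case_a and pan_top below 0.03 m and angle between each of case_a, case_b's own z axis and vertical below 0.1 rad and contact force between case_a and pan between 0.8 and 3 N and linear speed of each of case_a, case_b below 0.02 m/s and distance of case_b from where it was at the start of the episode below 0.06 m and height (world z) of case_b below 0.01 m) or (horizontal distance between case_b and pan_top below 0.03 m and angle between each of case_b, case_a's own z axis and vertical below 0.1 rad and contact force between case_b and pan between 0.8 and 3 N and linear speed of each of case_b, case_a below 0.02 m/s and distance of case_a from where it was at the start of the episode below 0.06 m and height (world z) of case_a below 0.01 m))); the robot touches nothing.
It fails at once if the plate is driven down onto its stop (by the loaded case, or by setting the empty one down hard) (distance of pan from where it was at the start of the episode above 0.0205 m).
It fails at once if a case is tipped by more than 35 degrees (angle between any of case_a, case_b's own z axis and vertical above 0.6 rad).
It fails at once if a bystander is shifted by more than 30 mm (distance of any of hood, filters, trigger, bowl, cap, book from where it was at the start of the episode above 0.03 m).
It also fails if it takes over 64 s, if anything falls off the work surface, if the arm or the gripper's body presses on something with over 40 N, if the wrist force passes 120 N, or if a joint passes its speed limit or range.

## Working session

There is one attempt and no reset: what is moved stays moved. The work goes in short steps, Python scripts to look and compute and a shell command to move; the robot and the scene stay as the last step left them, time stands still between calls to the robot, and variables do not carry over. Pictures are saved under pics/ and viewed, about 8 in all and at most 12, crops included, and the job is handed in when it is done.

```bash
mkdir -p pics; cat > h.py <<'E'
from rig import telemetry, optics, env, spotter
import numpy as np, cv2
from scipy.spatial.transform import Rotation as R
def save(p,n): cv2.imwrite('pics/'+n, p['frame'][:,:,::-1])
def extr(p,st=None):
    if 'rvec' in p and p['rvec'] is not None:
        M=np.eye(4);M[:3,:3]=cv2.Rodrigues(np.array(p['rvec'],float))[0];M[:3,3]=np.ravel(p['tvec']);return np.linalg.inv(M)
    T=np.eye(4);q=st['eef_rot'];T[:3,:3]=R.from_quat([q[1],q[2],q[3],q[0]]).as_matrix();T[:3,3]=st['position'];return T@np.array(p['mount'])
def px2w(p,uv,z=None,st=None):
    uv=np.array(uv,float).reshape(-1,1,2)
    n=cv2.undistortPoints(uv,np.array(p['camera_matrix']),np.array(p['dist'])).reshape(-1,2)
    if z is None: z=np.array([p['z_map'][int(b),int(a)] for a,b in uv.reshape(-1,2)])
    c=np.c_[n*np.ravel(z)[:,None],np.ravel(z)*np.ones(len(n)),np.ones(len(n))]
    return (extr(p,st)@c.T).T[:,:3]
def w2px(p,P,st=None):
    M=np.linalg.inv(extr(p,st));r=cv2.Rodrigues(M[:3,:3])[0]
    return cv2.projectPoints(np.array(P,float).reshape(-1,1,3),r,M[:3,3],np.array(p['camera_matrix']),np.array(p['dist']))[0].reshape(-1,2)
E
python3 - <<'E'
from h import *
print(telemetry.state())
ps={n:optics.read_camera(n) for n in('scene','top')}
for c,p in ps.items(): 
    for n in ['case_a','scale','pan_top','knob_grip','zero_mark','pointer_tip','hood','filters','trigger','bowl','cap','book']:
        for d in spotter.tip_of(n,p)[:4]:
            print(c,n,round(d['conf'],2),np.round(d['xyz'],3),np.round(w2px(p,d['xyz'])[0]))
cv2.imwrite('pics/a.png',np.hstack([cv2.resize(ps[c]['frame'],(512,384)) for c in ps])[:,:,::-1][:, :])
im=np.vstack([ps['scene']['frame'],ps['top']['frame']])[:,:,::-1]
cv2.imwrite('pics/a.png',cv2.resize(im,(400,600)) if 0 else im[:, :])
save(ps['scene'],'s.png');save(ps['top'],'t.png')
E
```

```text
{'clock': 0.0, 'joint_pos': array([-1.38573673e+00,  1.04702168e-01,  9.64626184e-02,  1.56390319e+00,
       -8.61976880e-06,  1.35311056e+00]), 'dq': array([ 0.00094922, -0.00033589,  0.00101576,  0.00165874,  0.00065116,
        0.00074298]), 'tau': array([ 3.41672217e-03, -5.56946468e+01,  5.03637064e+01,  1.74308015e-02,
       -2.10623762e-04,  1.37213385e-05]), 'position': array([ 0.2351243 , -0.55168043,  0.25551697]), 'eef_rot': array([-6.73184893e-04,  9.79792722e-01,  2.00014422e-01,  6.67224089e-06]), 'wrist_force': array([-0.12897492,  0.93144426,  0.60866509]), 'ft_torque': array([-0.07214172,  0.02561898,  0.02244899]), 'width': 0.0851278740996288}
scene case_a 0.85 [ 0.633 -0.263 -0.003] [191. 257.]
scene case_a 0.67 [ 0.742 -0.226  0.001] [224. 274.]
scene case_a 0.62 [ 0.44  -0.222  0.002] [169. 210.]
scene scale 0.84 [ 0.551  0.074 -0.003] [267. 192.]
scene scale 0.62 [ 0.686  0.366 -0.002] [361. 178.]
scene pan_top 0.88 [0.61  0.066 0.129] [278. 171.]
scene knob_grip 0.63 [0.481 0.082 0.084] [256. 158.]
scene zero_mark 0.57 [0.532 0.099 0.086] [270. 164.]
scene ho
[... 489 characters left out ...]
002] [329. 197.]
top case_a 0.59 [ 0.444 -0.222  0.003] [318. 256.]
top case_a 0.31 [0.614 0.066 0.123] [224. 196.]
top scale 0.77 [ 0.547  0.072 -0.002] [225. 222.]
top scale 0.2 [ 0.634 -0.263  0.   ] [330. 196.]
top pan_top 0.97 [0.615 0.066 0.13 ] [224. 196.]
top pan_top 0.37 [ 0.682  0.361 -0.001] [136. 180.]
top knob_grip 0.92 [0.482 0.08  0.079] [220. 243.]
top zero_mark 0.72 [0.533 0.096 0.085] [215. 225.]
top trigger 0.88 [ 0.426 -0.35   0.002] [359. 262.]
top bowl 0.24 [0.533 0.098 0.084] [214. 225.]
top cap 0.51 [ 0.535  0.321 -0.001] [146. 226.]
top cap 0.38 [0.482 0.084 0.079] [219. 243.]
top book 0.73 [0.548 0.073 0.001] [224. 222.]
top book 0.56 [0.686 0.363 0.   ] [135. 179.]
```

```bash
python3 - <<'E'
import cv2,numpy as np
s=cv2.imread('pics/s.png');t=cv2.imread('pics/t.png')
a=cv2.resize(s[110:310,90:410],(800,500)) 
b=cv2.resize(t[130:290,110:380],(800,474))
cv2.imwrite('pics/v1.png',a);cv2.imwrite('pics/v2.png',b)
E
```

```text
(no output)
```

View pics/v1.png

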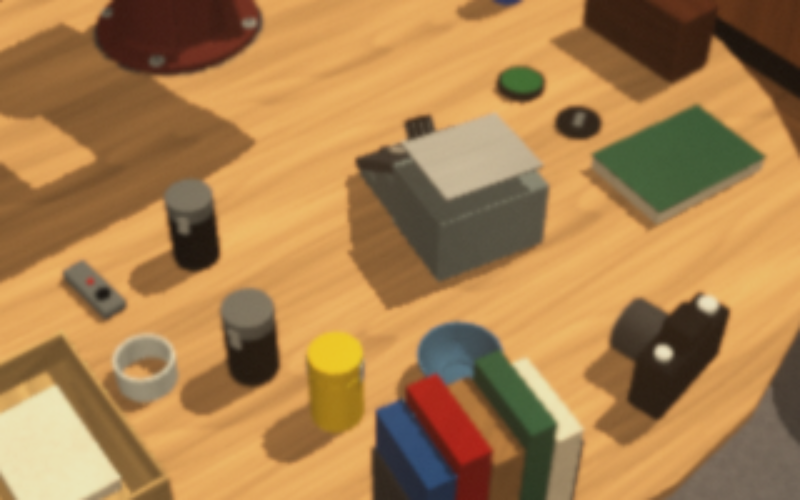

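View pics/v2.png

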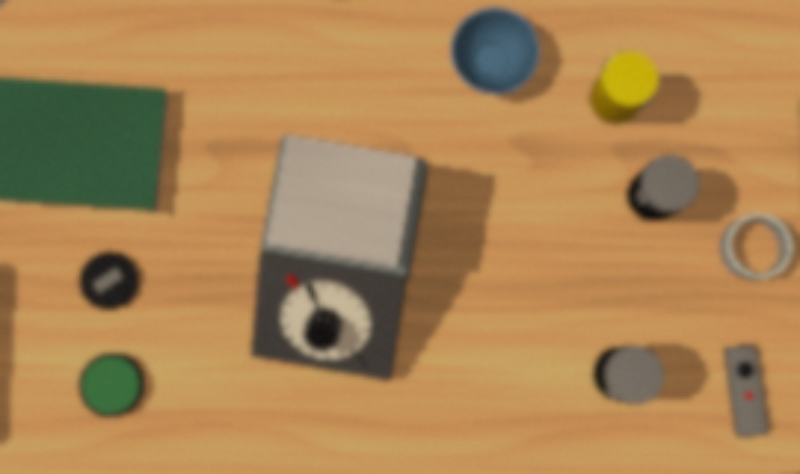

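Candidates in the top view: black case near (318,256), black case (329,197), and a yellow look-alike (318,163), which is excluded. The green filters and the camera are nowhere near. I'll go above the near black case and take a close look.

```bash
python3 -m creep '[[[0,0,0],[0.02,0.035,0],0.085],[[0,0,0],[0.045,0.072,0],0.085],[[0,0,0],[0.07,0.11,0],0.085],[[0,0,0],[0.095,0.15,-0.005],0.085],[[0,0,0],[0.12,0.19,-0.015],0.085],[[0,0,0],[0.145,0.23,-0.025],0.085],[[0,0,0],[0.17,0.27,-0.035],0.085],[[0,0,0],[0.19,0.305,-0.04],0.085],[[0,0,0],[0.205,0.328,-0.04],0.085],[[0,0,0],[0.205,0.328,-0.04],0.085]]' 60
python3 - <<'E'
from h import *
st=telemetry.state();p=optics.read_camera('wrist');print(st['clock'],st['position'],st['wrist_force'])
for d in spotter.tip_of('case_a',p)[:3]: print(d['conf'],d['xyz'],w2px(p,d['xyz'],st))
m=spotter.outline_of('case_a',p)
P=px2w(p,[[u,v] for u in range(0,512,4) for v in range(0,384,4)],st=st)
Q=P[(P[:,2]>.09)&(P[:,2]<.11)&(abs(P[:,0]-.44)<.06)&(abs(P[:,1]+.222)<.06)]
c,r=cv2.minEnclosingCircle(np.float32(Q[:,:2]));print(c,r,Q.mean(0),len(Q))
save(p,'w1.png')
E
```

```text
clock: 2.3
position: [0.4414, -0.2212, 0.2163]
eef_rot: [-0.0, 0.979, 0.202, 0.0]
wrist_force: [0.7, 0.0, -0.4]
width: 0.0848
2.3 [ 0.44144097 -0.22121468  0.21633822] [ 0.72220222  0.01103866 -0.43150848]
0.78 [0.4418, -0.2278, 0.0025] [[263.52254269 170.08815936]]
(0.44403594732284546, -0.2254880964756012) 0.028716983273625374 [ 0.44546749 -0.22469487  0.10032429] 301
```

View pics/w1.png

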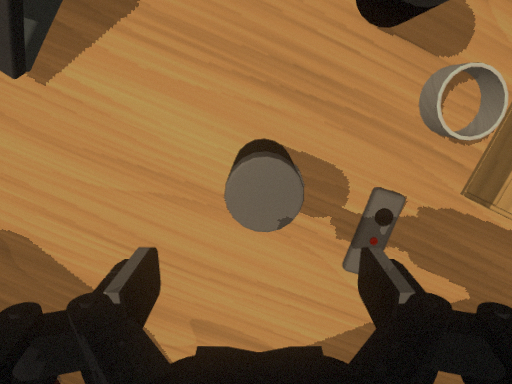

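The lid is centred at pixel (264,190). The clip at (285,222) is off the jaw axis, and the trigger is clear. Descend, grip and lift slightly.

```bash
python3 -m creep '[[[0,0,0],[0.003,-0.004,-0.03],0.085],[[0,0,0],[0.003,-0.004,-0.065],0.085],[[0,0,0],[0.003,-0.004,-0.1],0.085],[[0,0,0],[0.003,-0.004,-0.13],0.085],[[0,0,0],[0.003,-0.004,-0.148],0.085],[[0,0,0],[0.003,-0.004,-0.15],0.085],[[0,0,0],[0.003,-0.004,-0.15],0.05],[[0,0,0],[0.003,-0.004,-0.15],0.05],[[0,0,0],[0.003,-0.004,-0.15],0.05],[[0,0,0],[0.003,-0.004,-0.15],0.05]]' 40
python3 -m creep '[[[0,0,0],[0,0,0],0.05],[[0,0,0],[0,0,0],0.05],[[0,0,0],[0,0,0.006],0.05],[[0,0,0],[0,0,0.015],0.05],[[0,0,0],[0,0,0.025],0.05],[[0,0,0],[0,0,0.03],0.05],[[0,0,0],[0,0,0.03],0.05],[[0,0,0],[0,0,0.03],0.05],[[0,0,0],[0,0,0.03],0.05],[[0,0,0],[0,0,0.03],0.05]]' 40
python3 - <<'E'
from h import *
import time
for i in range(4):
  optics.read_camera('wrist') if i else 0
  st=telemetry.state();print(st['clock'],st['position'],st['wrist_force'],st['width'])
E
```

```text
clock: 3.45
position: [0.4438, -0.2291, 0.0682]
eef_rot: [0.001, 0.98, 0.2, 0.001]
wrist_force: [-2.3, 1.2, 7.5]
width: 0.058
clock: 4.45
position: [0.4435, -0.2289, 0.0978]
eef_rot: [0.001, 0.98, 0.2, 0.0]
wrist_force: [0.6, 0.1, -4.7]
width: 0.0581
4.45 [ 0.44354385 -0.22892654  0.0977615 ] [ 0.632692    0.113153   -4.68982346] 0.05814869615995016
4.5 [ 0.44355237 -0.22894927  0.09780094] [ 0.5175041   0.37368898 -5.13016137] 0.0579962579862506
4.55 [ 0.44362143 -0.22898789  0.09789093] [-0.42388232  0.10782843 -5.05178611] 0.05795282299165362
4.6 [ 0.44364574 -0.2289872   0.09794148] [-0.12506295 -0.15442747 -4.62665026] 0.05780764934562267
```

A weight of about 4.8 N means this is the loaded case. Set it back, then check the other.

```bash
python3 -m creep '[[[0,0,0],[0,0,-0.012],0.05],[[0,0,0],[0,0,-0.022],0.05],[[0,0,0],[0,0,-0.027],0.05],[[0,0,0],[0,0,-0.0295],0.05],[[0,0,0],[0,0,-0.03],0.05],[[0,0,0],[0,0,-0.03],0.05],[[0,0,0],[0,0,-0.03],0.085],[[0,0,0],[0,0,-0.03],0.085],[[0,0,0],[0,0,-0.03],0.085],[[0,0,0],[0,0,-0.03],0.085]]' 40
python3 -m creep '[[[0,0,0],[0,0,0],0.085],[[0,0,0],[0,0,0.02],0.085],[[0,0,0],[0,0,0.06],0.085],[[0,0,0],[0,0,0.1],0.085],[[0,0,0],[0.02,-0.005,0.14],0.085],[[0,0,0],[0.06,-0.01,0.15],0.085],[[0,0,0],[0.1,-0.02,0.15],0.085],[[0,0,0],[0.14,-0.03,0.15],0.085],[[0,0,0],[0.17,-0.034,0.15],0.085],[[0,0,0],[0.186,-0.034,0.15],0.085]]' 40
python3 - <<'E'
from h import *
st=telemetry.state();p=optics.read_camera('wrist');print(st['clock'],st['position'],st['wrist_force'],st['width'])
P=px2w(p,[[u,v] for u in range(0,512,4) for v in range(0,384,4)],st=st)
Q=P[(P[:,2]>.09)&(P[:,2]<.11)&(abs(P[:,0]-.632)<.06)&(abs(P[:,1]+.262)<.06)]
print(cv2.minEnclosingCircle(np.float32(Q[:,:2])),len(Q))
t=optics.read_camera('top');save(p,'w2.png')
for d in spotter.tip_of('case_a',t)[:4]+spotter.tip_of('case_a',p)[:3]: print(d['conf'],d['xyz'])
E
```

```text
clock: 5.6
position: [0.4437, -0.2292, 0.068]
eef_rot: [0.001, 0.98, 0.2, 0.001]
wrist_force: [-0.3, 0.1, -0.3]
width: 0.0851
clock: 6.6
position: [0.6315, -0.2636, 0.2169]
eef_rot: [0.001, 0.98, 0.2, 0.0]
wrist_force: [0.1, -0.7, 0.3]
width: 0.0848
6.6 [ 0.63154981 -0.26356628  0.21692555] [ 0.08236416 -0.69260522  0.3332522 ] 0.0848158757646821
((0.6352322101593018, -0.26406359672546387), 0.028621604666113853) 307
0.69 [0.7413, -0.2217, 0.0004]
0.78 [0.7405, -0.2232, 0.0011]
0.59 [0.636, -0.262, 0.0009]
0.55 [0.4476, -0.2259, 0.0009]
```

View pics/w2.png

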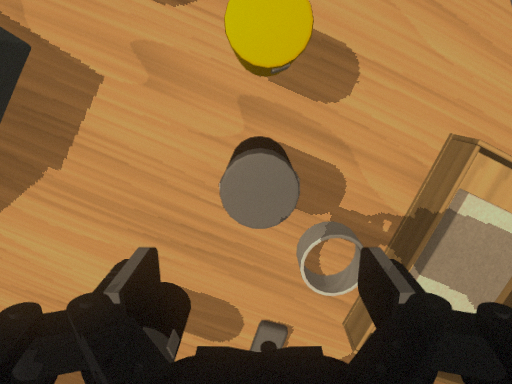

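The case lid is centred at (259,188); yellow is at (268,25) and the hood at (330,260), both clear of the jaws. Grip and heft.

```bash
python3 -m creep '[[[0,0,0],[0.004,0,-0.03],0.085],[[0,0,0],[0.004,0,-0.065],0.085],[[0,0,0],[0.004,0,-0.1],0.085],[[0,0,0],[0.004,0,-0.13],0.085],[[0,0,0],[0.004,0,-0.148],0.085],[[0,0,0],[0.004,0,-0.15],0.085],[[0,0,0],[0.004,0,-0.15],0.05],[[0,0,0],[0.004,0,-0.15],0.05],[[0,0,0],[0.004,0,-0.15],0.05],[[0,0,0],[0.004,0,-0.15],0.05]]' 40
python3 -m creep '[[[0,0,0],[0,0,0],0.05],[[0,0,0],[0,0,0],0.05],[[0,0,0],[0,0,0.006],0.05],[[0,0,0],[0,0,0.015],0.05],[[0,0,0],[0,0,0.025],0.05],[[0,0,0],[0,0,0.03],0.05],[[0,0,0],[0,0,0.03],0.05],[[0,0,0],[0,0,0.03],0.05],[[0,0,0],[0,0,0.03],0.05],[[0,0,0],[0,0,0.03],0.05]]' 40
python3 - <<'E'
from h import *
f=[]
for i in range(3):
  p=optics.read_camera('top');st=telemetry.state();f.append(st['wrist_force'])
print(np.mean(f,0),st['position'],st['width'])
# pan plane/edges
u,v=np.meshgrid(np.arange(190,270),np.arange(165,255));P=px2w(p,np.c_[u.ravel(),v.ravel()])
Q=P[(P[:,2]>.12)&(P[:,2]<.14)];print(len(Q),Q.mean(0),cv2.minAreaRect(np.float32(Q[:,:2]*1000)))
for n in('pan_top','knob_grip','zero_mark','pointer_tip'):
  for d in spotter.tip_of(n,p)[:1]:print(n,d['conf'],d['xyz'])
E
```

```text
clock: 7.8
position: [0.6343, -0.2636, 0.07]
eef_rot: [0.002, 0.98, 0.2, 0.001]
wrist_force: [-2.0, 1.3, 8.1]
width: 0.0569
clock: 8.8
position: [0.6341, -0.2635, 0.0994]
eef_rot: [0.002, 0.98, 0.2, 0.001]
wrist_force: [1.0, 0.4, -2.3]
width: 0.0567
[ 0.22454777 -0.74494262 -1.45468682] [ 0.63417616 -0.26352197  0.0996567 ] 0.056754476057746917
1693 [0.61058512 0.06344929 0.12849162] ((611.1683959960938, 63.938621520996094), (130.3865509033203, 110.40477752685547), 80.38080596923828)
pan_top 0.74 [0.6113, 0.0683, 0.1308]
knob_grip 0.95 [0.4794, 0.0858, 0.08]
zero_mark 0.67 [0.5332, 0.0972, 0.0854]
```

About 1.6 N, so this is the empty case. Carry it over the plate.

```bash
python3 -m creep '[[[0,0,0],[0,0,0.03],0.05],[[0,0,0],[0,0,0.07],0.05],[[0,0,0],[0,0.015,0.11],0.05],[[0,0,0],[-0.003,0.045,0.14],0.05],[[0,0,0],[-0.006,0.08,0.15],0.05],[[0,0,0],[-0.008,0.115,0.15],0.05],[[0,0,0],[-0.011,0.15,0.15],0.05],[[0,0,0],[-0.013,0.185,0.15],0.05],[[0,0,0],[-0.015,0.22,0.15],0.05],[[0,0,0],[-0.018,0.255,0.15],0.05]]' 40
python3 -m creep '[[[0,0,0],[-0.002,0.025,0],0.05],[[0,0,0],[-0.004,0.05,0],0.05],[[0,0,0],[-0.005,0.068,0],0.05],[[0,0,0],[-0.005,0.073,-0.005],0.05],[[0,0,0],[-0.005,0.073,-0.02],0.05],[[0,0,0],[-0.005,0.073,-0.03],0.05],[[0,0,0],[-0.005,0.073,-0.035],0.05],[[0,0,0],[-0.005,0.073,-0.035],0.05],[[0,0,0],[-0.005,0.073,-0.035],0.05],[[0,0,0],[-0.005,0.073,-0.035],0.05]]' 40
python3 - <<'E'
from h import *
f=[]
for i in range(3):
  p=optics.read_camera('scene');st=telemetry.state();f.append(st['wrist_force'])
print(np.mean(f,0),st['position'],st['joint_pos'],st['width'])
a=p['frame'][110:230,210:370];cv2.imwrite('pics/s2.png',cv2.resize(a,(640,480),interpolation=2)[:,:,::-1])
E
```

```text
clock: 10.15
position: [0.6161, -0.0072, 0.25]
eef_rot: [0.002, 0.98, 0.2, 0.001]
wrist_force: [0.3, 0.6, -1.7]
width: 0.0567
clock: 11.15
position: [0.6114, 0.0654, 0.2156]
eef_rot: [0.002, 0.98, 0.2, 0.002]
wrist_force: [1.1, -0.6, -1.2]
width: 0.0568
[ 0.16153145 -0.15541467 -1.71876548] [0.61133884 0.06566104 0.21557156] [-0.10395578  0.13990061  0.0618882   1.48833613 -0.00307451  2.63457745] 0.05723664551391549
```

View pics/s2.png

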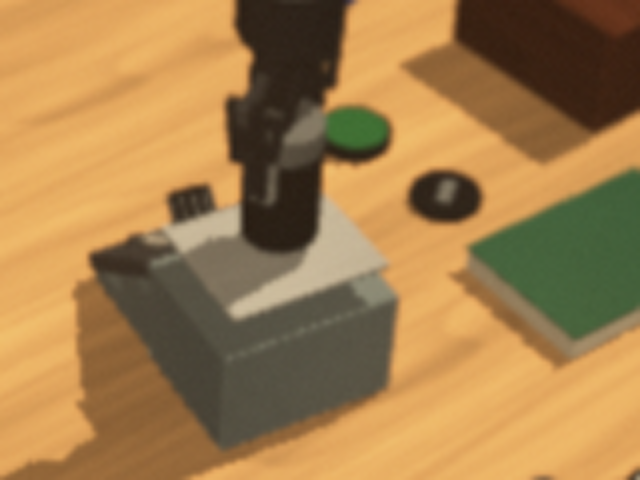

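The case hangs over the plate, its base near (280,240) in the crop. Lower it slowly.

```bash
python3 -m creep '[[[0,0,0],[0,0,-0.005],0.05],[[0,0,0],[0,0,-0.01],0.05],[[0,0,0],[0,0,-0.013],0.05],[[0,0,0],[0,0,-0.016],0.05],[[0,0,0],[0,0,-0.018],0.05],[[0,0,0],[0,0,-0.02],0.05],[[0,0,0],[0,0,-0.022],0.05],[[0,0,0],[0,0,-0.0235],0.05],[[0,0,0],[0,0,-0.0235],0.05],[[0,0,0],[0,0,-0.0235],0.05]]' 40
python3 - <<'E'
from h import *
f=[]
for i in range(3):
  p=optics.read_camera('scene');st=telemetry.state();f.append(st['wrist_force'])
print(np.mean(f,0),st['position'])
E
```

```text
clock: 12.3
position: [0.6114, 0.0657, 0.1921]
eef_rot: [0.002, 0.98, 0.2, 0.002]
wrist_force: [-0.7, 1.0, 0.2]
width: 0.0573
[-0.68639276  0.35480852 -0.9983018 ] [0.61138285 0.06565781 0.19217788]
```

```bash
python3 -m creep '[[[0,0,0],[0,0,-0.001],0.05],[[0,0,0],[0,0,-0.002],0.05],[[0,0,0],[0,0,-0.002],0.062],[[0,0,0],[0,0,-0.002],0.07],[[0,0,0],[0,0,-0.002],0.085],[[0,0,0],[0,0,-0.002],0.085],[[0,0,0],[0,0,-0.002],0.085],[[0,0,0],[0,0,0.01],0.085],[[0,0,0],[0,0,0.03],0.085],[[0,0,0],[0,0,0.06],0.085]]' 40
python3 -m creep '[[[0,0,0],[0,0,0.03],0.085],[[0,0,0],[0,0,0.06],0.085],[[0,0,0],[-0.03,0.0,0.07],0.085],[[0,0,0],[-0.07,0.0,0.07],0.085],[[0,0,0],[-0.11,0.005,0.07],0.085],[[0,0,0],[-0.15,0.01,0.07],0.085],[[0,0,0],[-0.185,0.012,0.07],0.085],[[0,0,0],[-0.2,0.012,0.07],0.085],[[0,0,0],[-0.2,0.012,0.07],0.085],[[0,0,0],[-0.2,0.012,0.07],0.085]]' 40
python3 - <<'E'
from h import *
st=telemetry.state();p=optics.read_camera('wrist');save(p,'w3.png');print(st['position'],st['eef_rot'])
t=optics.read_camera('top')
for c,im in(('w',p),('t',t)):
 for n in('case_a','pan_top','knob_grip','zero_mark','pointer_tip'):
  for d in spotter.tip_of(n,im)[:2]:print(c,n,d['conf'],np.round(d['xyz'],4),w2px(im,d['xyz'],st))
E
```

```text
clock: 13.45
position: [0.6107, 0.0658, 0.2523]
eef_rot: [0.002, 0.98, 0.2, 0.001]
wrist_force: [0.2, -0.3, 1.4]
width: 0.0853
clock: 14.45
position: [0.4112, 0.0777, 0.3231]
eef_rot: [0.002, 0.98, 0.2, 0.002]
wrist_force: [-0.1, -0.4, 0.3]
width: 0.0849
[0.41118867 0.07766395 0.32311956] [0.00210963 0.97977789 0.20007081 0.0015824 ]
w case_a 0.6 [ 0.4453 -0.2294  0.0007] [[465.31575658 214.73224888]]
w knob_grip 0.72 [0.4858 0.0878 0.0804] [[275.63725703  92.78909785]]
w knob_grip 0.49 [0.5516 0.0735 0.0013] [[304.73713646  47.19096401]]
w zero_mark 0.91 [0.5323 0.0981 0.0864] [[285.43357064  43.66179787]]
w pointer_tip 0.51 [0.5271 0.0594 0.0869] [[319.02420937  65.13336176]]
t case_a 0.89 [ 0.4441 -0.2253 -0.0005] [[318.74300901 255.58384074]]
t case_a 0.66 [ 0.7416 -0.2234 -0.0037] [[316.72047201 163.0441712 ]]
t pan_top 0.64 [0.6156 0.067  0.1197] [[223.88026143 196.02727127]]
t knob_grip 0.96 [0.4793 0.0793 0.0801] [[220.05994603 243.34731219]]
t knob_grip 0.67 [0.5507 0.0718 0.0016] [[224.83459492 221.1777939 ]]
t zero_mark 0.33 [0.5472 0.0716 0.0021] [[224.870638   222.26720193]]
```

View pics/w3.png

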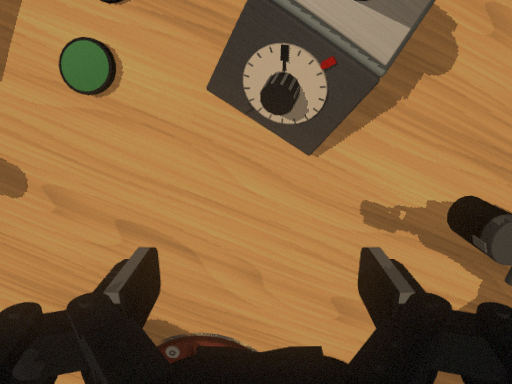

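Picture: zero mark's outer end is near (284,45), pointer tip near (323,67), knob top near (280,92), disc centre near (285,83). Compute the plane, centre and angle.

```bash
cat >> h.py <<'E'
psi=-0.168
A=np.array([-np.sin(.6109)*np.cos(psi),-np.sin(.6109)*np.sin(psi),np.cos(.6109)])
EY=np.array([-np.sin(psi),np.cos(psi),0]);EX=np.cross(EY,A)  # EX up-slope
def dial(p,st):
    f=p['frame'].astype(int);u,v=np.meshgrid(np.arange(512),np.arange(384))
    P=px2w(p,np.c_[u.ravel(),v.ravel()],st=st).reshape(384,512,3)
    near=(np.linalg.norm(P-[.49,.081,.07],axis=2)<.085)
    w=near&(f.min(2)>120)&(f.max(2)-f.min(2)<70)&(P[:,:,2]<.105)
    W=P[w]; d=np.median(W@A); W=W[abs(W@A-d)<.004]; 
    c2,r=cv2.minEnclosingCircle(np.float32(np.c_[W@EX,W@EY]*1000)); n=np.linalg.svd(W-W.mean(0),full_matrices=False)[2][2]
    C=EX*c2[0]/1000+EY*c2[1]/1000+A*d
    ray=lambda uv:None
    T=extr(p,st);o=T[:3,3];nn=cv2.undistortPoints(np.c_[u.ravel(),v.ravel()].astype(float).reshape(-1,1,2),np.array(p['camera_matrix']),np.array(p['dist'])).reshape(-1,2)
    D=np.c_[nn,np.ones(len(nn))]@T[:3,:3].T; X=o+D*((d-o@A)/(D@A))[:,None]; X=X.reshape(384,512,3)-C
    x,y=X@EX,X@EY; rr=np.hypot(x,y); th=np.arctan2(-y,x)  # clockwise from up-slope
    red=(f[:,:,0]>f[:,:,1]+60)&(f[:,:,0]>f[:,:,2]+60)&(rr>.035)&(rr<.07)&near&(f[:,:,2]<80)&(f[:,:,1]<80)
    bl=(f.max(2)<75)&(rr>.036)&(rr<.0445)
    return C,r,n,th,rr,red,bl
E
python3 - <<'E'
from h import *
st=telemetry.state();p=optics.read_camera('wrist')
C,r,n,th,rr,red,bl=dial(p,st)
print(C,r,n,A,st['clock'])
print('knob grip',C+A*.022)
print('red',red.sum(),np.median(th[red]),rr[red].min(),rr[red].max())
h,e=np.histogram(th[bl],bins=np.arange(-3.2,3.2,.1));print(bl.sum(),[(round(b,2),int(k)) for k,b in zip(h,e) if k>2])
k=bl&(abs(th)<1.7);print('black',np.median(th[k]))
E
```

```text
[0.4955464  0.08208508 0.06376993] 45.283485412597656 [ 0.56353386 -0.09425493 -0.82069824] [-0.56552922  0.09591296  0.81913211] 15.05
knob grip [0.48310476 0.08419516 0.08179083]
red 127 0.4230757565479611 0.045650372328497876 0.062000668714060445
98 [(np.float64(-0.6), 32), (np.float64(-0.5), 30), (np.float64(0.2), 3), (np.float64(2.3), 3), (np.float64(2.8), 3), (np.float64(2.9), 4), (np.float64(3.0), 5)]
black -0.5114103686155103
```

```bash
python3 - <<'E'
from h import *
st=telemetry.state();q=st['eef_rot'];Rc=R.from_quat([q[1],q[2],q[3],q[0]])
C=np.array([.4955,.0821,.0638])
for b in (1.6,):
  x=R.from_rotvec(A*b).apply(EX);z=-A;Rt=R.from_matrix(np.c_[x,np.cross(z,x),z])
  v=(Rt*Rc.inv()).as_rotvec();print('rotvec',v,np.degrees(np.linalg.norm(v)))
  print('shift',C+.12*A-st['position'],st['joint_pos'])
  for k in range(1,11): print(np.round(v*k/10,3).tolist())
E
```

```text
rotvec [-0.40036722 -0.49165205  0.99584482] 67.6411208989046
shift [ 0.01696641  0.01586645 -0.16012511] [-0.12606727 -0.42434131 -0.25857264  1.73425039 -0.00301411  2.61248667]
[-0.04, -0.049, 0.1]
[-0.08, -0.098, 0.199]
[-0.12, -0.147, 0.299]
[-0.16, -0.197, 0.398]
[-0.2, -0.246, 0.498]
[-0.24, -0.295, 0.598]
[-0.28, -0.344, 0.697]
[-0.32, -0.393, 0.797]
[-0.36, -0.442, 0.896]
[-0.4, -0.492, 0.996]
```

```bash
python3 -m creep '[[[-0.04,-0.049,0.1],[0.002,0.002,-0.01],0.06],[[-0.08,-0.098,0.199],[0.004,0.003,-0.02],0.06],[[-0.12,-0.147,0.299],[0.005,0.005,-0.035],0.06],[[-0.16,-0.197,0.398],[0.007,0.006,-0.05],0.06],[[-0.2,-0.246,0.498],[0.009,0.008,-0.065],0.06],[[-0.24,-0.295,0.598],[0.011,0.01,-0.08],0.06],[[-0.28,-0.344,0.697],[0.013,0.012,-0.1],0.06],[[-0.32,-0.393,0.797],[0.015,0.014,-0.12],0.06],[[-0.36,-0.442,0.896],[0.017,0.016,-0.14],0.06],[[-0.4,-0.492,0.996],[0.017,0.016,-0.16],0.06]]' 40
python3 - <<'E'
from h import *
p=optics.read_camera('wrist');p=optics.read_camera('wrist');st=telemetry.state();print(st['joint_pos'],st['clock'])
C0=np.array([.4955,.0821,.0638])
q=st['eef_rot'];Rc=R.from_quat([q[1],q[2],q[3],q[0]]);z=Rc.as_matrix()[:,2]
print('z err',z+A,'pos err',st['position']-C0-.12*A)
C,r,n,th,rr,red,bl=dial(p,st);print(C,r,red.sum(),np.median(th[red]))
save(p,'w4.png')
E
```

```text
clock: 16.1
position: [0.4972, 0.1304, 0.1665]
eef_rot: [0.222, 0.731, 0.626, 0.158]
wrist_force: [-0.3, 0.1, -0.8]
width: 0.0598
[ 0.0988383  -0.83984036 -0.92100281  0.9706739  -0.17666634  1.77755166] 16.2
z err [-0.06231228 -0.03079808 -0.03568778] pos err [0.06794151 0.03661751 0.00161792]
[0.49195614 0.08212298 0.06377976] 47.36640930175781 234 0.4112714672803974
```

View pics/w4.png

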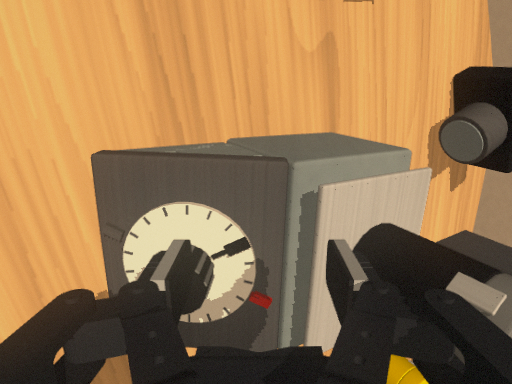

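The full-tilt hover is out of reach because joint 2 is at its limit. I'll fit a small kinematic model from the poses so far and find a grip orientation that can be reached.

```bash
cat > kin.py <<'E'
from h import *
from scipy.optimize import least_squares
S=[([-1.38573673,.104702168,.0964626184,1.56390319,0,1.35311056],[.2351243,-.55168043,.25551697],[-6.73e-4,.97979,.20001,0]),
([-.10395578,.13990061,.0618882,1.48833613,-.00307451,2.63457745],[.61133884,.06566104,.21557156],[.002,.98,.2,.002]),
([-.12606727,-.42434131,-.25857264,1.73425039,-.00301411,2.61248667],[.41118867,.07766395,.32311956],[.00210963,.97977789,.20007081,.0015824])]
st=telemetry.state();S.append((st['joint_pos'],st['position'],st['eef_rot']))
mk=lambda q:R.from_quat([q[1],q[2],q[3],q[0]])
def fk(q,k,s5=1):
    c,h,L1,L2,d,e,D=k
    b=R.from_euler('z',q[0]); Y=lambda a:R.from_euler('y',a)
    p=np.array([c,d,h])+Y(q[1]).apply([0,0,L1])+Y(q[1]-q[2]).apply([L2,0,0])
    W=Y(q[1]-q[2]+q[3]-np.pi/2)*R.from_euler('x',s5*q[4])
    p=p+W.apply([e,0,-D])
    # tool yaw = q1+pi-q6 ; at yaw 0 tool x=+x,z down
    Rt=b*W*R.from_euler('z',np.pi-q[5])*R.from_euler('x',np.pi)
    return b.apply(p),Rt
def fit():
    best=None
    for s5 in(1,-1):
        f=lambda k:np.r_[np.concatenate([(fk(q,k,s5)[0]-p)*1000 for q,p,_ in S]),(k-[.0,.5,.35,.56,.129,.08,.2])*3]
        r=least_squares(f,[.0,.5,.35,.56,.129,.08,.2])
        er=[np.linalg.norm((fk(q,r.x,s5)[1].inv()*mk(o)).as_rotvec()) for q,p,o in S]
        print(s5,np.round(r.x,3),np.round(r.fun[:12],1),np.round(er,3))
        if best is None or max(er)<best[0]: best=(max(er),r.x,s5)
    return best[1:]
lo=np.array([-2.99,-.84,-1.1,-1.84,-1.51,-3.14])+.03;hi=np.array([2.99,1.86,1.16,2.11,1.56,3.14])-.03
def ik(pos,Rt,k,s5,q0):
    f=lambda q:np.r_[(fk(q,k,s5)[0]-pos)*1000,(fk(q,k,s5)[1].inv()*Rt).as_rotvec()*100]
    r=least_squares(f,np.clip(q0,lo+.01,hi-.01),bounds=(lo,hi));return r.x,np.abs(r.fun).max()
def target(C,h,tilt,b):
    a=np.array([-np.sin(tilt)*np.cos(psi),-np.sin(tilt)*np.sin(psi),np.cos(tilt)]);ex=np.cross(EY,a)
    x=R.from_rotvec(a*b).apply(ex);z=-a
    return C+A*h,R.from_matrix(np.c_[x,np.cross(z,x),z])
E
python3 - <<'E'
from kin import *
k,s5=fit();C=np.array([.4945,.0821,.0638]);st=telemetry.state()
for h in(.03,.06):
  for tilt in(35,28,20):
    for b in(1.6,1.1,.6):
      q,e=ik(*target(C,h,np.radians(tilt),b),k,s5,st['joint_pos']);print(h,tilt,b,np.round(q,2),round(e,1))
E
```

```text
1 [ 0.01   0.335  0.332  0.549  0.135 -0.008  0.405] [  5.6   1.4   0.5  -3.2   5.7   0.7  10.2   4.1   0.3  -3.8 -16.9  -1.4] [0.    0.001 0.002 0.   ]
-1 [ 0.059  0.253  0.262  0.519  0.105 -0.025  0.253] [-24.8   0.9   1.1 -14.4 -21.1   3.6  37.3 -27.5   1.4 -29.6  66.6  -6.1] [0.    0.006 0.006 0.353]
0.03 35 1.6 [ 0.08 -0.81 -1.04  0.84 -0.22  1.76] 9.2
0.03 35 1.1 [ 0.08 -0.81 -1.04  0.84 -0.22  2.26] 12.0
0.03 35 0.6 [ 0.08 -0.81 -1.04  0.84 -0.22  2.76] 11.8
0.03 28 1.6 [-0.03 -0.81 -1.01  0.92 -0.08  1.66] 3.3
0.03 28 1.1 [-0.03 -0.81 -1.01  0.92 -0.08  2.16] 3.7
0.03 28 0.6 [-0.03 -0.81 -1.01  0.92 -0.08  2.66] 4.1
0.03 20 1.6 [-0.08 -0.67 -0.9   1.   -0.03  1.62] 0.0
0.03 20 1.1 [-0.08 -0.67 -0.9   1.   -0.03  2.12] 0.0
0.03 20 0.6 [-0.08 -0.67 -0.9   1.   -0.03  2.62] 0.0
0.06 35 1.6 [ 0.14 -0.81 -0.99  0.94 -0.27  1.82] 12.9
0.06 35 1.1 [ 0.14 -0.81 -0.99  0.94 -0.27  2.32] 16.5
0.06 35 0.6 [ 0.14 -0.81 -0.99  0.94 -0.27  2.82] 16.0
0.06 28 1.6 [ 0.01 -0.81 -0.96  1.02 -0.13  1.71] 6.9
0.06 28 1.1 [ 0.01 -0.81 -0.96  1.02 -0.13  2.21] 8.1
0.06 28 0.6 [ 0.01 -0.81 -0.96  1.02 -0.13  2.71] 8.8
0.06 20 1.6 [-0.08 -0.77 -0.91  1.08 -0.03  1.63] 0.0
0.06 20 1.1 [-0.08 -0.77 -0.91  1.08 -0.03  2.13] 0.0
0.06 20 0.6 [-0.08 -0.77 -0.91  1.08 -0.03  2.63] 0.0
```

```bash
python3 - <<'E'
s=open('kin.py').read()
s=s.replace("c,h,L1,L2,d,e,D=k","c,h,L1,L2,d,e,D,e2,x3=k").replace(".apply([L2,0,0])",".apply([L2,0,x3])").replace("W.apply([e,0,-D])","Y(q[1]-q[2]+q[3]-np.pi/2).apply([e,0,0])+W.apply([0,e2,-D])")
s=s.replace("(k-[.0,.5,.35,.56,.129,.08,.2])*3","(k-K0)*.5").replace("least_squares(f,[.0,.5,.35,.56,.129,.08,.2])","least_squares(f,K0)").replace("    best=None","    best=None;K0=np.array([0,.4,.35,.56,.06,.0,.3,.06,0])").replace("for s5 in(1,-1)","for s5 in(1,)")
open('kin.py','w').write(s)
E
python3 - <<'E'
from kin import *
k,s5=fit();C=np.array([.4945,.0821,.0638]);st=telemetry.state()
for h in(.03,.06):
  for tilt in(35,28,24):
    for b in(1.6,.6,np.pi+.47,np.pi-.47):
      q,e=ik(*target(C,h,np.radians(tilt),b),k,s5,np.r_[st['joint_pos'][:5],3-b]);print(h,tilt,round(b,2),np.round(q,2),round(e,1))
E
```

```text
1 [-0.441 -0.046  0.272  0.545 -1.247  0.448  0.165  1.377  0.202] [-0.5  3.9  0.9  3.3  0.2 -0.6  1.2  0.4 -0.2 -0.4 -1.4 -0.1] [0.    0.001 0.002 0.   ]
0.03 35 1.6 [-0.03 -0.81 -1.07  0.89 -0.11  1.67] 17.7
0.03 35 0.6 [-0.03 -0.81 -1.07  0.89 -0.11  2.67] 17.7
0.03 35 3.61 [-0.03 -0.81 -1.07  0.89 -0.11 -0.34] 18.2
0.03 35 2.67 [-0.03 -0.81 -1.07  0.89 -0.11  0.6 ] 13.1
0.03 28 1.6 [-0.04 -0.81 -1.07  0.9  -0.11  1.66] 6.9
0.03 28 0.6 [-0.04 -0.81 -1.07  0.9  -0.11  2.66] 8.7
0.03 28 3.61 [-0.04 -0.81 -1.07  0.9  -0.11 -0.35] 8.5
0.03 28 2.67 [-0.04 -0.81 -1.07  0.9  -0.11  0.59] 8.0
0.03 24 1.6 [-0.06 -0.73 -1.07  0.85 -0.07  1.64] 3.1
0.03 24 0.6 [-0.06 -0.73 -1.07  0.85 -0.07  2.64] 4.3
0.03 24 3.61 [-0.06 -0.73 -1.07  0.85 -0.07 -0.37] 4.1
0.03 24 2.67 [-0.06 -0.73 -1.07  0.85 -0.07  0.57] 4.2
0.06 35 1.6 [-0.05 -0.81 -1.07  0.9  -0.09  1.66] 19.7
0.06 35 0.6 [-0.05 -0.81 -1.07  0.9  -0.09  2.66] 18.3
0.06 35 3.61 [-0.05 -0.81 -1.07  0.9  -0.09 -0.35] 19.2
0.06 35 2.67 [-0.05 -0.81 -1.07  0.9  -0.09  0.59] 15.9
0.06 28 1.6 [-0.05 -0.81 -1.07  0.92 -0.08  1.65] 9.3
0.06 28 0.6 [-0.05 -0.81 -1.07  0.92 -0.08  2.65] 9.5
0.06 28 3.61 [-0.05 -0.81 -1.07  0.92 -0.08 -0.36] 9.7
0.06 28 2.67 [-0.05 -0.81 -1.07  0.92 -0.08  0.58] 7.2
0.06 24 1.6 [-0.05 -0.81 -1.07  0.93 -0.08  1.65] 3.3
0.06 24 0.6 [-0.05 -0.81 -1.07  0.93 -0.08  2.65] 4.6
0.06 24 3.61 [-0.05 -0.81 -1.07  0.93 -0.08 -0.36] 4.4
0.06 24 2.67 [-0.05 -0.81 -1.07  0.93 -0.08  0.58] 4.4
```

```bash
cat >> kin.py <<'E'
def tgt2(C,h,tilt,b,flip=np.pi):
    p,r=target(C,h,tilt,flip); return p,R.from_rotvec(A*b)*r
E
python3 - <<'E'
from kin import *
C=np.array([.4945,.0821,.0638]);st=telemetry.state();Rc=mk(st['eef_rot'])
p,Rt=tgt2(C,.075,np.radians(22),.47)
v=(Rt*Rc.inv()).as_rotvec();n=np.linalg.norm(v);print('full',v,np.degrees(n),'shift',p-st['position'])
E
```

```text
full [-0.9020497   0.38679141  1.76460628] 115.6911829157537 shift [-0.04349269 -0.04093359 -0.03847887]
```

```bash
python3 -m creep '[[[-0.06,0.026,0.118],[-0.004,-0.004,0],0.06],[[-0.12,0.052,0.235],[-0.008,-0.008,0],0.06],[[-0.18,0.077,0.353],[-0.012,-0.012,0],0.06],[[-0.24,0.103,0.471],[-0.016,-0.016,0],0.06],[[-0.30,0.129,0.588],[-0.02,-0.02,0],0.06],[[-0.36,0.155,0.706],[-0.025,-0.025,0],0.06],[[-0.42,0.18,0.823],[-0.03,-0.03,0],0.06],[[-0.48,0.206,0.941],[-0.035,-0.035,0],0.06],[[-0.54,0.232,1.059],[-0.04,-0.04,0],0.06],[[-0.60,0.258,1.176],[-0.043,-0.041,0],0.06]]' 40
cat > nx.py <<'E'
from kin import *
import sys,json
st=telemetry.state();json.dump([list(map(float,st[x])) for x in('joint_pos','position','eef_rot')],open('samp%.2f.json'%st['clock'],'w'))
C=np.array([.4945,.0821,.0638]);Rc=mk(st['eef_rot'])
h,tilt,b=map(float,sys.argv[1:4])
p,Rt=tgt2(C,h,np.radians(tilt),b);v=(Rt*Rc.inv()).as_rotvec()
print('rotvec',np.round(v,3),np.degrees(np.linalg.norm(v)),'shift',np.round(p-st['position'],4))
D=st['position']-C;print('TCP in dial: EX %.1f EY %.1f A %.1f'%tuple(1000*D@np.c_[EX,EY,A]),'q',np.round(st['joint_pos'],2),'F',np.round(st['wrist_force'],1))
zt=Rc.as_matrix()[:,2];yt=Rc.as_matrix()[:,1];print('lean deg (EX,EY)',np.degrees(-zt@EX),np.degrees(-zt@EY),'jaw.A',yt@A,'w',st['width'],st['clock'])
E
python3 nx.py .075 22 .47
```

```text
clock: 17.2
position: [0.465, 0.0935, 0.166]
eef_rot: [0.209, 0.189, 0.959, -0.024]
wrist_force: [-0.3, -0.5, -0.9]
width: 0.0595
rotvec [-0.292  0.116  0.593] 38.459119763067115 shift [-0.0129 -0.0042 -0.0407]
TCP in dial: EX 33.2 EY 6.3 A 101.5 q [-0.   -0.84 -0.88  1.13 -0.12  0.36] F [-0.3 -0.5 -0.9]
lean deg (EX,EY) 10.818844113397146 3.292081946811525 jaw.A -0.09445023333805687 w 0.05949980957112211 17.2
```

```bash
python3 -m creep '[[[-0.049,0.02,0.1],[-0.002,-0.001,-0.005],0.06],[[-0.097,0.04,0.198],[-0.004,-0.001,-0.01],0.06],[[-0.146,0.058,0.296],[-0.006,-0.002,-0.016],0.06],[[-0.195,0.078,0.395],[-0.008,-0.003,-0.022],0.06],[[-0.243,0.097,0.494],[-0.01,-0.004,-0.03],0.06],[[-0.292,0.116,0.593],[-0.013,-0.004,-0.036],0.06],[[-0.292,0.116,0.593],[-0.013,-0.004,-0.041],0.06],[[-0.292,0.116,0.593],[-0.013,-0.004,-0.041],0.06],[[-0.292,0.116,0.593],[-0.013,-0.004,-0.041],0.06],[[-0.292,0.116,0.593],[-0.013,-0.004,-0.041],0.06]]' 40
python3 nx.py .045 22 .47
python3 - <<'E'
from h import *
p=optics.read_camera('wrist');save(p,'w5.png')
E
```

```text
clock: 18.2
position: [0.4536, 0.09, 0.1257]
eef_rot: [0.177, -0.131, 0.969, -0.11]
wrist_force: [-0.1, 0.4, 0.1]
width: 0.0604
rotvec [-0.001 -0.     0.002] 0.14660483490532936 shift [ 0.0155 -0.0035 -0.025 ]
TCP in dial: EX 1.3 EY 0.9 A 74.6 q [ 0.02 -0.84 -0.95  1.08 -0.17 -0.28] F [-0.1  0.4  0.1]
lean deg (EX,EY) 11.537324349276373 5.85782599938251 jaw.A -0.0005017872815628269 w 0.06035806085604029 18.2
```

View pics/w5.png

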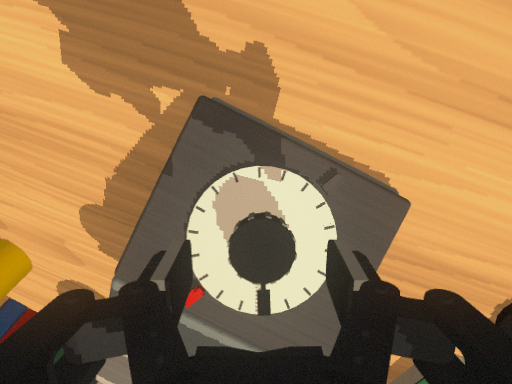

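The knob at (262,247) is centred between the pads. Zero mark is near (264,300) and the red pointer near (195,298), a clockwise turn as expected. Descend along the axis.

```bash
python3 -m creep '[[[0,0,0],[0.003,-0.001,-0.005],0.06],[[0,0,0],[0.006,-0.002,-0.01],0.06],[[0,0,0],[0.01,-0.002,-0.016],0.06],[[0,0,0],[0.013,-0.003,-0.021],0.06],[[0,0,0],[0.016,-0.003,-0.025],0.06],[[0,0,0],[0.018,-0.004,-0.029],0.06],[[0,0,0],[0.021,-0.004,-0.033],0.06],[[0,0,0],[0.022,-0.005,-0.035],0.06],[[0,0,0],[0.022,-0.005,-0.035],0.06],[[0,0,0],[0.022,-0.005,-0.035],0.06]]' 40
python3 nx.py .032 22 .47
```

```text
clock: 19.25
position: [0.4755, 0.085, 0.0906]
eef_rot: [0.177, -0.131, 0.969, -0.11]
wrist_force: [0.0, 0.1, 0.7]
width: 0.0599
rotvec [-0.001 -0.001  0.002] 0.12431901761122024 shift [ 0.0009  0.0002 -0.0006]
TCP in dial: EX -0.3 EY -0.3 A 33.0 q [ 0.   -0.74 -0.95  0.97 -0.17 -0.3 ] F [0.  0.1 0.7]
lean deg (EX,EY) 11.539788682435907 5.8577687382462695 jaw.A -0.00038340289981838026 w 0.05989836739993322 19.25
```

```bash
python3 -m creep '[[[0,0,0],[0,0,0],0.03],[[0,0,0],[0,0,0],0.03],[[0,0,0],[0,0,0],0.03],[[0,0,0],[0,0,0],0.03],[[0,0,0],[0,0,0],0.03],[[0,0,0],[0,0,0],0.03],[[0,0,0],[0,0,0],0.03],[[0,0,0],[0,0,0],0.03],[[0,0,0],[0,0,0],0.03],[[0,0,0],[0,0,0],0.03]]' 30
python3 nx.py .032 22 .47
```

```text
clock: 20.25
position: [0.4751, 0.0866, 0.0909]
eef_rot: [0.177, -0.132, 0.969, -0.108]
wrist_force: [-7.6, 10.3, 6.7]
width: 0.0347
rotvec [-0.004 -0.001 -0.001] 0.22898725144246151 shift [ 0.0013 -0.0015 -0.0009]
TCP in dial: EX -0.7 EY 1.2 A 33.6 q [ 0.01 -0.74 -0.95  0.97 -0.17 -0.3 ] F [-7.6 10.3  6.7]
lean deg (EX,EY) 11.597237879950352 5.635557744718989 jaw.A 0.003779655590626993 w 0.03474933005795914 20.25
```

```bash
python3 -m creep '[[[0.033,-0.006,-0.048],[0,0,0],0.03],[[0.09,-0.015,-0.13],[0,0,0],0.03],[[0.156,-0.026,-0.226],[0,0,0],0.03],[[0.222,-0.038,-0.322],[0,0,0],0.03],[[0.288,-0.049,-0.418],[0,0,0],0.03],[[0.354,-0.06,-0.513],[0,0,0],0.03],[[0.42,-0.071,-0.609],[0,0,0],0.03],[[0.486,-0.082,-0.705],[0,0,0],0.03],[[0.526,-0.089,-0.762],[0,0,0],0.03],[[0.526,-0.089,-0.762],[0,0,0],0.03]]' 30
python3 nx.py .032 22 -.46
python3 - <<'E'
from h import *
p=optics.read_camera('wrist');p=optics.read_camera('wrist');st=telemetry.state()
C,r,n,th,rr,red,bl=dial(p,st);print(C,r,'red',red.sum(),np.median(th[red]) if red.any() else 0)
h,e=np.histogram(th[bl],bins=np.arange(-3.2,3.2,.1));print([(round(b,2),int(k)) for k,b in zip(h,e) if k>5])
save(p,'w6.png')
E
```

```text
clock: 21.25
position: [0.4778, 0.0865, 0.0895]
eef_rot: [0.188, 0.29, 0.935, 0.076]
wrist_force: [-29.9, -8.9, 16.5]
width: 0.0348
rotvec [-0.002 -0.01   0.004] 0.6399245648307698 shift [-0.0014 -0.0014  0.0006]
TCP in dial: EX 0.6 EY 1.6 A 30.9 q [-0.14 -0.84 -1.01  1.    0.09  0.48] F [-29.9  -8.9  16.5]
lean deg (EX,EY) 12.119045753140638 -5.6250974851639395 jaw.A -0.0068088710717554785 w 0.03481443104888076 21.25
[0.49569661 0.0817744  0.06396022] 47.12136459350586 red 0 0
[(np.float64(-1.2), 20), (np.float64(-1.1), 46), (np.float64(-1.0), 105), (np.float64(-0.9), 140), (np.float64(-0.8), 140), (np.float64(-0.7), 140), (np.float64(-0.6), 139), (np.float64(-0.5), 137), (np.float64(-0.4), 135), (np.float64(-0.3), 104), (np.float64(-0.2), 9), (np.float64(0.3), 123), (np.float64(0.4), 121), (np.float64(1.1), 108), (np.float64(1.2), 132), (np.float64(1.3), 135), (np.float64(1.4), 136), (np.float64(1.5), 139), (np.float64(1.6), 139), (np.float64(1.7), 136), (np.float64(1.8), 115), (np.float64(1.9), 53), (np.float64(2.0), 16), (np.float64(2.1), 8)]
```

View pics/w6.png

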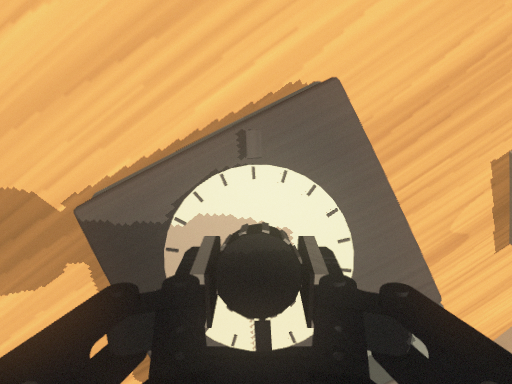

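The zero mark at about 0.40 rad matches the pointer at 0.41–0.42. Release and retreat.

```bash
python3 -m creep '[[[0,0,0],[0,0,0],0.045],[[0,0,0],[0,0,0],0.07],[[0,0,0],[0,0,0],0.07],[[0,0,0],[0,0,0],0.07],[[0,0,0],[0,0,0.005],0.07],[[0,0,0],[-0.004,0.001,0.015],0.07],[[0,0,0],[-0.01,0.002,0.03],0.07],[[0,0,0],[-0.015,0.002,0.045],0.07],[[0,0,0],[-0.02,0.002,0.06],0.07],[[0,0,0],[-0.02,0.002,0.08],0.07]]' 30
python3 nx.py .032 0 -.46
python3 - <<'E'
from h import *
p=optics.read_camera('wrist');p=optics.read_camera('wrist');st=telemetry.state()
C,r,n,th,rr,red,bl=dial(p,st);print(C,r,'red',red.sum(),np.median(th[red]) if red.any() else 0)
h,e=np.histogram(th[bl],bins=np.arange(-3.2,3.2,.1));print([(round(b,2),int(k)) for k,b in zip(h,e) if k>5])
k=bl&(th>.1)&(th<.7);print(np.median(th[k]) if k.any() else 0)
save(p,'w7.png')
E
```

```text
clock: 22.35
position: [0.4717, 0.0916, 0.1715]
eef_rot: [0.181, 0.289, 0.937, 0.072]
wrist_force: [0.6, 0.1, -0.1]
width: 0.0702
rotvec [0.198 0.29  0.097] 20.865038452716835 shift [ 0.0048 -0.0064 -0.0815]
TCP in dial: EX 42.0 EY 5.6 A 102.1 q [-0.13 -0.84 -0.86  1.17  0.08  0.48] F [ 0.6  0.1 -0.1]
lean deg (EX,EY) 12.9744820912226 -5.378489424749727 jaw.A -0.01639723118840837 w 0.07016428106735276 22.35
[0.49503974 0.08186735 0.06200905] 46.70136642456055 red 225 0.41345397313256066
[(np.float64(0.3), 66), (np.float64(0.4), 61), (np.float64(1.4), 6)]
0.3935268114936126
```

View pics/w7.png

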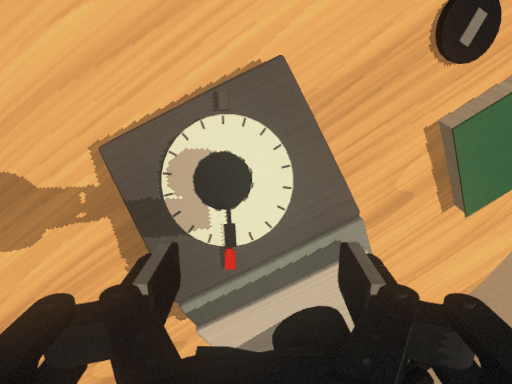

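The zero mark at (229,235) lines up with the red pointer at (230,259), an error of about 0.02 rad (1 mm). Back away, do a final check and hand in.

```bash
python3 -m creep '[[[0,0,0],[0,0,0.02],0.07],[[0,0,0],[0,0,0.04],0.07],[[0,0,0],[0,0,0.06],0.07],[[0,0,0],[0,0.02,0.08],0.07],[[0,0,0],[0,0.05,0.1],0.07],[[0,0,0],[0,0.08,0.1],0.07],[[0,0,0],[0,0.11,0.1],0.07],[[0,0,0],[0,0.13,0.1],0.07],[[0,0,0],[0,0.13,0.1],0.07],[[0,0,0],[0,0.13,0.1],0.07]]' 30
python3 - <<'E'
from h import *
t=optics.read_camera('top');s=optics.read_camera('scene');st=telemetry.state();print(st['wrist_force'],st['position'])
u,v=np.meshgrid(np.arange(190,270),np.arange(150,215));P=px2w(t,np.c_[u.ravel(),v.ravel()])
Q=P[(P[:,2]>.205)&(P[:,2]<.235)&(abs(P[:,0]-.61)<.05)];print(len(Q),Q[:,2].mean(),Q[:,2].std(),cv2.minEnclosingCircle(np.float32(Q[:,:2])))
for d in spotter.tip_of('case_a',t)[:4]+spotter.tip_of('case_a',s)[:4]: print(d['conf'],d['xyz'])
cv2.imwrite('pics/v8.png',cv2.resize(s['frame'][110:310,90:410],(800,500))[:,:,::-1])
E
```

```text
clock: 23.45
position: [0.4729, 0.2216, 0.2739]
eef_rot: [0.183, 0.289, 0.937, 0.072]
wrist_force: [0.3, 0.2, -0.3]
width: 0.0701
[0.07267103 0.00100952 0.15216887] [0.47326117 0.22070176 0.27407431]
375 0.21787054109112206 0.002545526599149541 ((0.6125399470329285, 0.06647010892629623), 0.029801717028021812)
0.96 [0.6093, 0.0648, 0.1189]
0.93 [0.4465, -0.2271, 0.0009]
0.69 [0.7437, -0.2222, -0.0002]
0.9 [0.445, -0.2272, 0.0]
0.64 [0.6095, 0.064, 0.1188]
0.57 [0.7402, -0.2236, -0.0029]
```

View pics/v8.png

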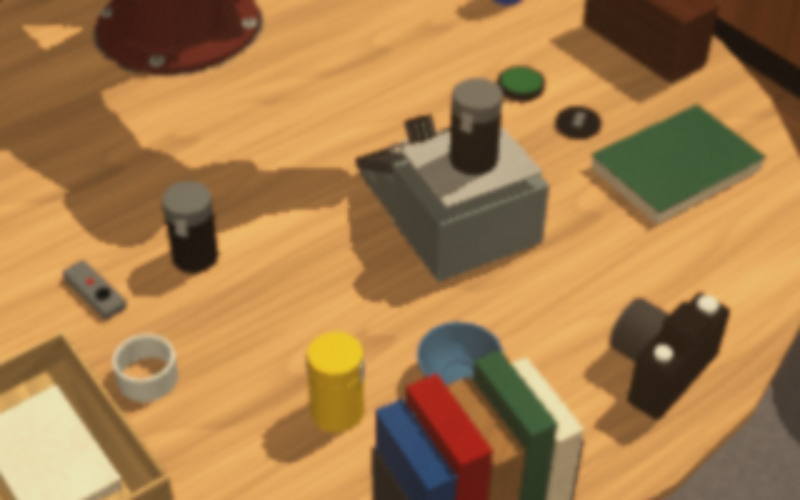

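The empty case stands upright in the middle of the plate (crop (475,125)). The loaded case is upright at its original spot (190,228), and the bystanders look untouched.

```bash
python3 -c "from rig import env;print(env.hand_in())"
```

```text
the job is handed in; nothing more can be done
None
```

I set the empty case on the plate, turned the dial to zero and handed the job in at about 23.5 s of the 64 s. No verdict was reported.

- **Hefting:** the near case weighed about 4.8 N, so it is the loaded one, and I put it back within a few millimetres of where it began. The other weighed about 1.6 N, so it is the empty one.
- **Final checks:**
  - The empty case stands upright about 2 mm from the plate's centre, and the plate has sunk about 11 mm.
  - The zero mark is at 0.39 rad and the pointer at 0.41 rad, roughly 1 mm apart.
  - In the last picture both cases are upright and the bystanders look undisturbed. The wrist force is about zero, so the robot is touching nothing.
- **What did not go to plan:**
  - The full 35° approach to the knob was out of reach because joint 2 was at its limit. I gripped the knob with the tool leaning about 13° off its axis instead.
  - The wrist force reached about 35 N during the turn, well under the 120 N limit.

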